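# Loosen the knurled window ring of a viewing cell

## Task

Loosen the black knurled ring on top of the viewing cell by rolling it counterclockwise (seen from above) with a fingertip or the outside of the closed fingers pressed gently against its rim, no grasping. It has only just been started from tight: keep rolling and count until its white line comes round to the red dot for the second time, which is two full turns from tight, and leave it there with the line at the dot. Pick nothing up, and leave the cup, timer, dish and bottle round the cell where they stand.

Things in the scene. Friction and masses are not known exactly. Their poses are not given: they have to be found in the camera images.
- cell: Viewing cell bolted to the bench (it cannot move): round dark foot of 160 mm diameter and 10 mm height with six bolt heads, aluminium body of 92 mm diameter, and a flange of 136 mm diameter whose top is 50 mm above the bench. Origin: centre of the foot's underside, on the ring's axis; z up; -x points from the axis to the red dot. The ring sits above the flange.
- dot (a point): Red dot of 11 mm on top of the flange, 62 mm from the ring's axis and 51 mm above the bench.
- ring_top (a point): Centre of the ring's top face, on its axis. The ring is a closed disc, 110 mm in diameter and 26 mm high, with a glass window flush in its top. Tight, its underside is 52 mm and its top 78 mm above the bench; it rises 3 mm each turn. Its rim is finely ribbed black rubber, soft (gives 1 to 3 mm under a few newtons) and grippy (friction coefficient 1 to 1.6).
- white_line (a point): Outer end of the white line (7 mm wide, running 15 mm inward on the top and down the rim), at the top edge of the ring's rim, 55 mm from the axis. It turns with the ring; when the ring is tight, and after every full turn, it points at the red dot.
- ring (a joint): Turn of the ring in rad: 0 is tight (white line at red dot), growing counterclockwise from above as it loosens; one full turn 6.28, two 12.57. It starts at 0.2 to 1.2; its range ends at 18.8, so no stop is felt at two turns. It turns against a steady 0.04 Nm of friction (under 1 N at the rim) and stays where it is left.
- specimen_cup: Loose bystander, not to be disturbed: clear specimen cup with a red cap, 64 mm in diameter and 72 mm high, 0.08 kg. Origin: centre of its underside.
- kitchen_timer: Loose bystander, not to be disturbed: white timer with three buttons, 68 x 64 mm and 22 mm high, 0.09 kg. Origin: centre of its underside.
- agar_dish: Loose bystander, not to be disturbed: covered petri dish with pink filling, 88 mm in diameter and 15 mm high, 0.05 kg. Origin: centre of its underside.
- dropper_bottle: Loose bystander, not to be disturbed: dropper bottle with a black top, 29 mm in diameter and 84 mm high, 0.05 kg. Origin: centre of its underside.

How it is judged:
On the way:
1. the white line has come round to the red dot once (one full turn from tight) (value of joint ring above 6.2 rad), for 0.1 s.
At the end, for the whole second after the job is handed in: the ring stands still two full turns from tight (12.57 rad, within 0.26 rad or 15 degrees), its white line at the red dot, and the cup, timer, dish and bottle are within 10 mm of where they stood (value of joint ring between 12.306 and 12.826 rad and velocity of joint ring between -0.05 and 0.05 rad/s and distance of each of specimen_cup, kitchen_timer, agar_dish, dropper_bottle from where it was at the start of the episode below 0.01 m); the robot touches nothing.
It fails at once if the specimen cup is lifted, carried, knocked or pushed more than 10 mm (distance of specimen_cup from where it was at the start of the episode above 0.01 m).
It fails at once if the timer is lifted, carried, knocked or pushed more than 10 mm (distance of kitchen_timer from where it was at the start of the episode above 0.01 m).
It fails at once if the petri dish is lifted, carried, knocked or pushed more than 10 mm (distance of agar_dish from where it was at the start of the episode above 0.01 m).
It fails at once if the dropper bottle is lifted, carried, knocked or pushed more than 10 mm (distance of dropper_bottle from where it was at the start of the episode above 0.01 m).
It fails at once if the ring is pressed harder than 35 N (contact force between ring and anything else above 35 N).
It also fails if it takes over 64 s, if anything falls off the work surface, if the arm or the gripper's body presses on something with over 40 N, if the wrist force passes 120 N, or if a joint passes its speed limit or range.

## Robot

A 7-joint arm with a two-finger parallel gripper is mounted at the origin on a cart in front of the work surface, level with it; the furniture and walls round the work are solid. World frame = base frame: x ahead of the robot, y to its left, z up, the work surface at z = 0. Lengths are in m, angles in rad, forces in N, time in s.
With the tool pointing down it reaches from about 0.425 to 0.95 m from the base axis. Payload 16.7 kg.
Tool frame: the origin (TCP) lies midway between the tips of the shut fingers; the grasp point (between the pads) lies behind it (r.tcp_to_grasp is the z of the grasp point in the tool frame, in m); z points along the fingers, y is the line along which they close (so a half turn about z gives the same grasp; the last joint's range is limited). The gripper opens to 94 mm and grips with 3 to 60 N. Pads are 16 mm wide; open, the fingers measure 119 mm over their backs; the gripper's body (75 mm by 177 mm) begins 78 mm behind the grasp point.
Start: joints at [-1.302, 0.426, 0.074, 1.606, -0.034, 1.111, -0.067], TCP at [0.274, 0.617, 0.205] pointing down, gripper open.
Joint ranges: [-2.85, 2.85], [-0.5, 2.14], [-1.23, 1.37], [0.21, 2.46], [-1.02, 4.16], [0.16, 2.05], [-2.73, 2.73]. Speed limits (rad/s): [1.89, 1.89, 2.39, 2.39, 3.01, 3.01, 3.01].

## Interface

Orientations are given as a unit quaternion [x, y, z, w].
In Python, from rig import r, snapshot, order, masks_of, landmark_of gives the robot as it stands.
- The arm moves only by the tool arm_command, never from a script. Its argument "moves" is text: rows parted by semicolons, each of 7 numbers parted by spaces: the shift along the tool's x, y, z each as a share of 0.1 m, from -1 to 1, then the turn, a rotation vector about the tool's x, y, z each as a share of 4 degrees, from -1 to 1, then the opening, from 0 (shut) to 1 (fully open). In form: x y z rx ry rz grip; .... A call has 1 to 20 rows; each row shifts and turns the commanded pose from where the row before left it, along the tool's axes as they then stand; what a row does not reach is not made up. A row lasts 1/10 s, in which the tool goes at most 50 mm and 8.59 degrees, less where a joint would pass 70% of its speed; a pose out of reach is approached as far as the arm can. A call with a number of a shift or a turn outside -1 to 1 is refused whole. A call with a gripper value outside its range is refused whole. The fingers move at their own pace and stop on an object; "grip_force" is the grip in N (left out, the last holds). Time passes only in rows, so rows that do not move let the fingers close. It gives the time, the measured TCP pose, the force, the opening and the grip force at its end, in the units of the state.
- r.sense(): the state, without advancing time (a new reading comes with each control period).
- snapshot(name): name is "scene" or "top"; returns a dict with "color" (400x640x3 uint8, blue, green, red), "camera_matrix" (3x3 intrinsics, pixels), "position" and "orientation" of the camera in the world. Camera axes: x right, y up, looking along -z (the intrinsics and any distortion apply to the point x, -y, -z); pixel columns grow to the right and rows downward; lengths in m; the calibration is good to about 2 mm. A picture is of the moment at which its call begins. There is no depth.
- order.job_done(): hands the job in; it is judged then, once.
Trained networks look in a picture, given as the dict that the camera call returned (one of the last four; its "shot" number tells which), for a name from the list of things; names that differ only in an ending like _2 or _b are one class to them, and where a whole thing is asked for, a point or a joint stands for the part that bears it (a point fixed in the world has none). Each returns a list of dicts, best first, with "score" (0 to 1); they miss things now and then, are a little off and sometimes report something else, mostly with a low value. They report only what shows in the picture. A call takes as long as a camera call.
- masks_of(picture, query): "mask" (400x640 bool, what is visible of it) and "box" ([left, top, right, bottom] in pixels, round what is visible of it).
- landmark_of(picture, query): "uv" ([column, row] in pixels: a listed point, or the origin of a listed thing).
The state is a dict: "time_s": time; "q": joint angles; "joint_velocities": joint speeds; "joint_torque": joint torques, N m; "position": TCP position; "tcp_rot": TCP orientation; "ft_force": force on the tool from outside, world axes, zero at the start; "ft_torque": the same for the moment, N m; "opening": opening from 0.0 (shut) to 1.0 (fully open); "finger_force": force on a finger pad.
Only numpy, scipy, OpenCV 4.12 (cv2) and the standard library are available. Lean on these libraries where they do the work, as an engineer would, in place of code of your own. Each camera call takes 0.05 s, during which the arm holds its last target. There are 200 camera calls.

## Working session

There is one attempt and no reset: what is moved stays moved. The work goes in short steps, Python scripts to look and compute and a tool call to move; the robot and the scene stay as the last step left them, time stands still between calls to the robot, and variables do not carry over. Pictures are saved under pics/ and viewed, at most 10 in all, crops included, and the job is handed in when it is done.

Besides the shell and the picture viewer there is one more tool, called after ">>>" by a JSON object that holds its "op" and its "data". arm_command: Moves the arm, as the interface text tells. Shift numbers are shares of 0.1 m and turn numbers shares of 4 degrees, none past 1 either way. Its arguments: {"type":"object","properties":{"moves":{"type":"string"},"grip_force":{"type":"number"}},"required":["moves"]}

```bash
mkdir -p pics; ls; cat > h.py <<'E'
from rig import r, snapshot, order, masks_of, landmark_of
import numpy as np, cv2
from scipy.spatial.transform import Rotation as R
def ray(p,uv):
    K=np.array(p["camera_matrix"]);d=np.linalg.inv(K)@[uv[0],uv[1],1]
    d=R.from_quat(p["orientation"]).as_matrix()@[d[0],-d[1],-d[2]]
    return np.array(p["position"]),d/np.linalg.norm(d)
def atz(p,uv,z):
    o,d=ray(p,uv);return o+d*(z-o[2])/d[2]
def tri(ps,uvs):
    A=np.zeros((3,3));b=np.zeros(3)
    for p,u in zip(ps,uvs):
        o,d=ray(p,u);M=np.eye(3)-np.outer(d,d);A+=M;b+=M@o
    return np.linalg.solve(A,b)
E
python3 - <<'E'
from h import *
np.set_printoptions(precision=4,suppress=True)
P={n:snapshot(n) for n in("scene","top")}
for n,p in P.items():
    cv2.imwrite(f"pics/{n}0.png",p["color"]);print(n,p["position"],[k for k in p])
for q in["cell","dot","ring_top","white_line","specimen_cup","kitchen_timer","agar_dish","dropper_bottle"]:
    L={n:landmark_of(p,q) for n,p in P.items()}
    print(q,{n:[(np.round(l["uv"],1).tolist(),round(l["score"],2)) for l in v[:2]] for n,v in L.items()})
    if all(L.values()):print("  tri",tri(list(P.values()),[v[0]["uv"] for v in L.values()]))
s=r.sense();print(s["position"],s["tcp_rot"],R.from_quat(s["tcp_rot"]).as_matrix(),s["time_s"],s["ft_force"],r.tcp_to_grasp)
E
```

```text
pics
scene [ 0.0577 -0.5846  0.7601] ['color', 'camera_matrix', 'position', 'orientation', 'shot']
top [0.3654 0.0632 0.9657] ['color', 'camera_matrix', 'position', 'orientation', 'shot']
cell {'scene': [([301.7, 222.1], 0.8), ([285.6, 208.7], 0.44)], 'top': [([287.3, 209.6], 0.8)]}
  tri [ 0.5534  0.1242 -0.0131]
dot {'scene': [([276.3, 210.6], 0.55), ([300.9, 217.9], 0.31)], 'top': [([276.3, 232.4], 0.82)]}
  tri [0.49   0.1472 0.0466]
ring_top {'scene': [([301.3, 197.3], 0.63)], 'top': [([284.2, 201.0], 0.62)]}
  tri [0.5562 0.1253 0.0728]
white_line {'scene': [([260.8, 186.0], 0.71), ([283.7, 206.7], 0.6)], 'top': [([287.0, 227.4], 0.79)]}
  tri [0.4636 0.1239 0.1601]
specimen_cup {'scene': [([296.8, 175.0], 0.77)], 'top': [([220.1, 168.2], 0.91), ([350.3, 245.5], 0.75)]}
  tri [0.6543 0.2818 0.0153]
kitchen_timer {'scene': [([260.0, 187.4], 0.77)], 'top': [([211.0, 212.1], 0.74)]}
  tri [0.5442 0.3082 0.0042]
agar_dish {'scene': [([306.2, 268.1], 0.81)], 'top': [([351.3, 244.3], 0.78)]}
  tri [ 0.4603 -0.0244 -0.0072]
dropper_bottle {'scene': [([354.0, 253.1], 0.83)], 'top': [([362.0, 195.8], 0.52)]}
  tri [ 0.5795 -0.0595 -0.0035]
[0.2739 0.6169 0.2055] [ 0.2074  0.9783 -0.     -0.    ] [[-0.914   0.4058 -0.    ]
 [ 0.4058  0.914  -0.0001]
 [-0.     -0.0001 -1.    ]] 0.9 [ 0.0512 -0.7437 -0.4826] -0.0188
```

```bash
python3 - <<'E'
import cv2,numpy as np
a=cv2.imread("pics/scene0.png")[120:320,180:440];b=cv2.imread("pics/top0.png")[120:320,160:420]
cv2.imwrite("pics/c0.png",np.vstack([cv2.resize(x,(390*2-4,300)) if 0 else cv2.resize(x,(390,300)) for x in(a,b)]))
E
```

```text
(no output)
```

View pics/c0.png

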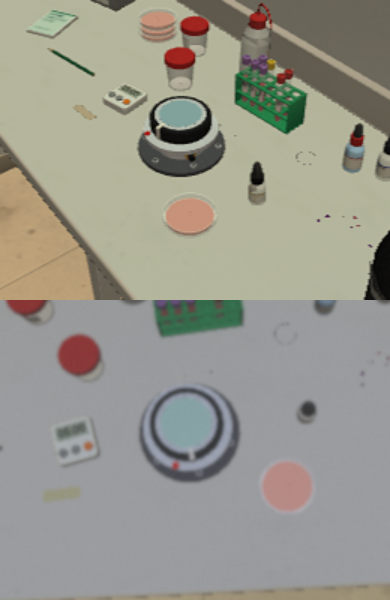

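View pics/top0.png

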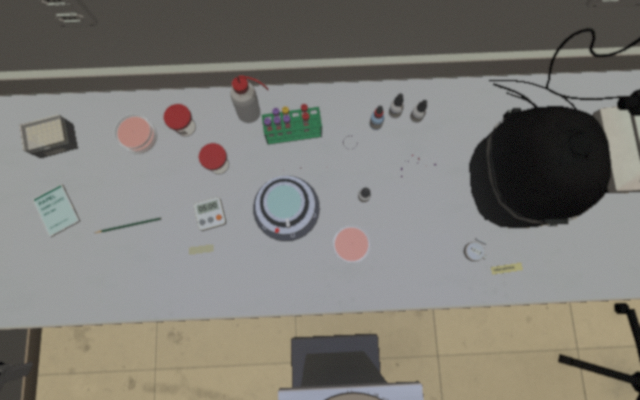

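The crops show the cell (top view ~287,205), with the dot at about (277,231) and the line at about (287,222). The cup is to the upper left at (213,157), the timer left at (209,213), the dish lower right at (351,244) and the bottle right at (364,195). I can't see the arm, so I'll check the full scene picture.

View pics/scene0.png

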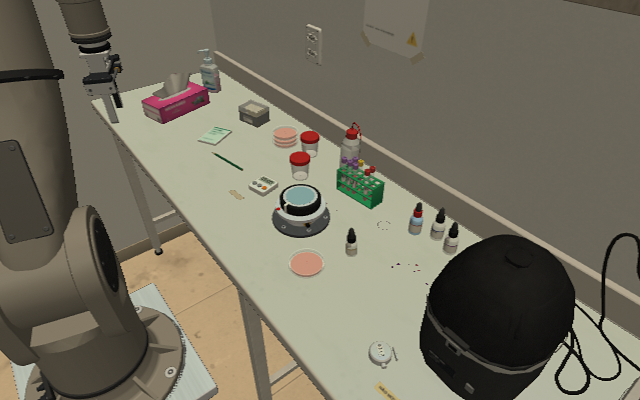

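```bash
python3 - <<'E'
from h import *
np.set_printoptions(precision=4,suppress=True)
P={n:snapshot(n) for n in("scene","top")}
for n,p in P.items():
    for q in["ring_top","cell"]:
        m=masks_of(p,q)
        for k in m[:2]:print(n,q,k["score"],np.round(k["box"],1),k["mask"].sum())
    m=masks_of(p,"ring_top")[0]["mask"].astype(np.uint8)
    c=max(cv2.findContours(m,0,1)[0],key=len);e=cv2.fitEllipse(c);print(e,atz(p,e[0],.066))
    # glass window by colour, dot by colour
    hsv=cv2.cvtColor(p["color"],cv2.COLOR_BGR2HSV)
    H,S,V=hsv[...,0].astype(int),hsv[...,1],hsv[...,2]
    x0,y0,x1,y1=map(int,masks_of(p,"cell")[0]["box"])
    W=np.zeros(m.shape,bool);W[y0:y1,x0:x1]=1
    g=((H>75)&(H<105)&(S>40)&(V>90)&W).astype(np.uint8)
    cs=cv2.findContours(g,0,1)[0]
    if cs:
        c=max(cs,key=cv2.contourArea);e=cv2.fitEllipse(c);print("glass",e,atz(p,e[0],.079))
    d=(((H<8)|(H>172))&(S>120)&W);ys,xs=np.nonzero(d);print("dot",len(xs),xs.mean(),ys.mean(),atz(p,(xs.mean(),ys.mean()),.051))
    print("line?",[ (np.round(l["uv"],1),atz(p,l["uv"],.0785)) for l in landmark_of(p,"white_line")])
E
```

```text
scene ring_top 0.84 [280.8 184.3 322.9 212.6] 1091
scene cell 0.93 [273.  182.5 327.9 240.8] 2481
((300.41510009765625, 199.6863555908203), (31.62775421142578, 41.78477096557617), 86.32877349853516) [0.5536 0.1255 0.066 ]
glass ((299.7244567871094, 195.25831604003906), (16.495098114013672, 26.77179718017578), 87.39118194580078) [0.5539 0.1284 0.079 ]
dot 14 286.85714285714283 208.78571428571428 [0.5134 0.1318 0.051 ]
line? [(array([284.4, 206.5]), array([0.4959, 0.1153, 0.0785]))]
top ring_top 0.74 [259.  176.5 309.4 228.5] 1892
top cell 0.86 [253.5 174.8 320.7 241.4] 3527
((284.41461181640625, 203.1300048828125), (48.08063888549805, 48.30622100830078), 174.53408813476562) [0.5524 0.1256 0.066 ]
glass ((283.55877685546875, 201.1966094970703), (31.416467666625977, 32.871402740478516), 82.43324279785156) [0.5542 0.1265 0.079 ]
dot 6 276.5 230.0 [0.4948 0.1462 0.051 ]
line? [(array([288.6, 224.3]), array([0.5023, 0.117 , 0.0785]))]
```

The full scene view shows the arm at upper left (105,90), clear of the bench items. The ring is at (300,199), with its line at (284,206).

From both views:

| Item | Position |
|---|---|
| Ring axis | about (0.554, 0.126) |
| Dot bearing | about 161° |
| Line bearing | about 191° |
| Ring turn so far | about 0.52 rad |

The plan is to shut the fingers, keep their orientation fixed and orbit the ring counterclockwise, so they roll on the rim. There is plenty of clearance to the bystanders.

>>> {"op": "arm_command", "data": {"moves": "0 0 0 0 0 -1 0;0 0 0 0 0 -1 0;0 0 0 0 0 -1 0;0 0 0 0 0 -1 0;0 0 0 0 0 -1 0;0 0 0 0 0 -1 0;-0.233 -0.336 0 0 0 0 0;-0.233 -0.336 0 0 0 0 0;-0.233 -0.336 0 0 0 0 0;-0.233 -0.336 0 0 0 0 0;-0.233 -0.336 0 0 0 0 0;-0.233 -0.336 0 0 0 0 0;-0.233 -0.336 0 0 0 0 0;-0.233 -0.336 0 0 0 0 0;-0.233 -0.336 0 0 0 0 0;-0.233 -0.336 0 0 0 0 0;-0.233 -0.336 0 0 0 0 0;-0.233 -0.336 0 0 0 0 0;0 0 0 0 0 0 0;0 0 0 0 0 0 0"}}

```text
time_s: 3.5
position: [0.5543, 0.2132, 0.2055]
tcp_rot: [0.0, 1.0, -0.0, -0.0]
ft_force: [0.4, 0.7, 0.0]
opening: 0.003
finger_force: 0.0
```

>>> {"op": "arm_command", "data": {"moves": "0 0 0.24 0 0 0 0;0 0 0.24 0 0 0 0;0 0 0.24 0 0 0 0;0 0 0.24 0 0 0 0;0 0 0.24 0 0 0 0;0 0 0.23 0 0 0 0;0 -0.07 0 0 0 0 0;0 -0.07 0 0 0 0 0;0 0 0 0 0 0 0"}}

```text
time_s: 4.4
position: [0.5545, 0.1992, 0.0638]
tcp_rot: [-0.0, 1.0, 0.0, 0.001]
ft_force: [0.2, -0.5, -0.3]
opening: 0.007
finger_force: 0.0
```

```bash
python3 - <<'E'
from h import *
p=snapshot("scene");q=snapshot("top")
cv2.imwrite("pics/a.png",np.hstack([cv2.resize(p["color"][150:250,240:370],None,fx=3,fy=4),cv2.resize(q["color"][150:250,230:360],None,fx=3,fy=4)]))
s=r.sense();print(s["position"],s["ft_force"],s["time_s"])
E
```

```text
[0.55458203 0.20016939 0.06382381] [0.69647773 0.3078877  0.05285671] 4.5
```

View pics/a.png

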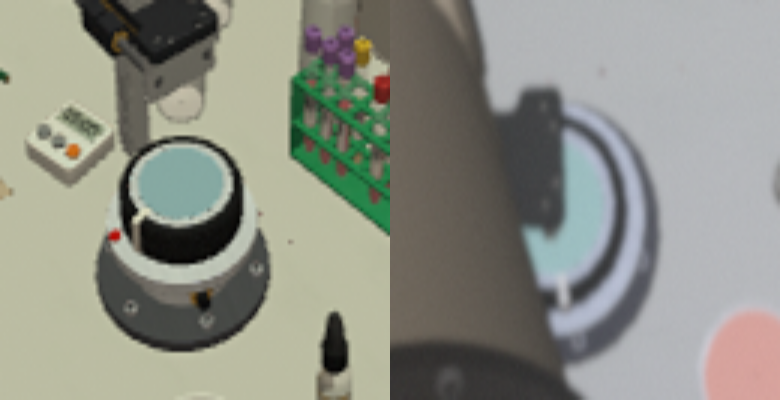

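The fingertip sits just left of the ring rim in both views, and the line and dot are visible in the scene view. Next I'll feel for contact.

>>> {"op": "arm_command", "data": {"moves": "0 -0.03 0 0 0 0 0;0 -0.03 0 0 0 0 0;0 0 0 0 0 0 0"}}

```text
time_s: 4.8
position: [0.5542, 0.1948, 0.0631]
tcp_rot: [-0.001, 1.0, 0.001, 0.0]
ft_force: [0.3, 5.2, 0.6]
opening: 0.003
finger_force: 2.2
```

>>> {"op": "arm_command", "data": {"moves": "0 -0.02 0 0 0 0 0;0 0 0 0 0 0 0"}}

```text
time_s: 5.0
position: [0.5544, 0.1945, 0.0633]
tcp_rot: [-0.001, 1.0, 0.002, 0.001]
ft_force: [0.5, 12.0, 2.8]
opening: 0.006
finger_force: 5.9
```

>>> {"op": "arm_command", "data": {"moves": "0 -0.02 0 0 0 0 0;0 0 0 0 0 0 0"}}

```text
time_s: 5.2
position: [0.5546, 0.1942, 0.0636]
tcp_rot: [-0.002, 1.0, 0.002, 0.001]
ft_force: [-0.6, 18.6, 3.4]
opening: 0.005
finger_force: 9.5
```

```bash
cat > plan.py <<'E'
import sys,json,numpy as np
# rounded-rectangle orbit, s=0 at n=+y mid-face, CCW
def pt(s,ax,hx,hy,pen,R=0.055):
    Rp=R-pen; q=np.pi/2*Rp
    seg=[('l',hx),('a',q),('l',2*hy),('a',q),('l',2*hx),('a',q),('l',2*hy),('a',q),('l',hx)]
    L=sum(x for _,x in seg); s=s%L
    ang=np.pi/2; c=np.array([0.,Rp+hy])
    for t,l in seg:
        u=min(s,l)
        n=np.array([np.cos(ang),np.sin(ang)])
        if t=='l': c=c+u*np.array([-n[1],n[0]])
        else:
            a2=ang+u/Rp; c=c+Rp*(np.array([np.cos(a2),np.sin(a2)])-n); ang=a2
        if s<=l: break
        s-=l
    return np.array(ax)+c,ang
def rows(cmd,s0,n,step,P):
    out=[];cmd=np.array(cmd,float)
    for i in range(1,n+1):
        c,a=pt(s0+i*step,**P); d=np.round((c-cmd)*10,3)
        out.append(f"{-d[0]:.3f} {d[1]:.3f} 0 0 0 0 0"); cmd=cmd+d/10
    print(";".join(out)); print("cmd",cmd.round(4),"s",s0+n*step,"ang",np.degrees(a).round(1),"roll deg",np.degrees(n*step/.0545).round(1))
E
python3 - <<'E'
from plan import *
P=dict(ax=(.554,.1265),hx=.009,hy=.0138,pen=.003)
rows((.5545,.1897),0,14,.006,P)
E
```

```text
0.065 0.026 0 0 0 0 0;0.060 -0.001 0 0 0 0 0;0.060 -0.007 0 0 0 0 0;0.058 -0.013 0 0 0 0 0;0.056 -0.021 0 0 0 0 0;0.054 -0.027 0 0 0 0 0;0.050 -0.032 0 0 0 0 0;0.046 -0.039 0 0 0 0 0;0.042 -0.043 0 0 0 0 0;0.036 -0.048 0 0 0 0 0;0.031 -0.051 0 0 0 0 0;0.024 -0.055 0 0 0 0 0;0.018 -0.057 0 0 0 0 0;0.011 -0.059 0 0 0 0 0
cmd [0.4934 0.147 ] s 0.084 ang 172.6 roll deg 88.3
```

>>> {"op": "arm_command", "data": {"moves": "0.065 0.026 0 0 0 0 0;0.060 -0.001 0 0 0 0 0;0.060 -0.007 0 0 0 0 0;0.058 -0.013 0 0 0 0 0;0.056 -0.021 0 0 0 0 0;0.054 -0.027 0 0 0 0 0;0.050 -0.032 0 0 0 0 0"}}

```text
time_s: 5.9
position: [0.5134, 0.1832, 0.0629]
tcp_rot: [-0.001, 1.0, 0.0, 0.0]
ft_force: [-2.0, 4.1, 3.3]
opening: 0.003
finger_force: 2.0
```

>>> {"op": "arm_command", "data": {"moves": "0.046 -0.039 0 0 0 0 0;0.042 -0.043 0 0 0 0 0;0.036 -0.048 0 0 0 0 0;0.031 -0.051 0 0 0 0 0;0.024 -0.055 0 0 0 0 0;0.018 -0.057 0 0 0 0 0;0.011 -0.059 0 0 0 0 0"}}

```text
time_s: 6.6
position: [0.4918, 0.1467, 0.0624]
tcp_rot: [-0.001, 1.0, -0.0, -0.001]
ft_force: [-5.0, 2.1, 6.6]
opening: 0.007
finger_force: 3.3
```

```bash
python3 - <<'E'
from h import *
s=r.sense();print(s["position"],s["ft_force"],s["time_s"])
p=snapshot("scene");q=snapshot("top")
for n,x in(("scene",p),("top",q)):
    for l in landmark_of(x,"white_line"):
        w=atz(x,l["uv"],.079);print(n,round(l["score"],2),np.round(l["uv"],1),w,np.degrees(np.arctan2(w[1]-.1265,w[0]-.554)),np.hypot(w[1]-.1265,w[0]-.554))
cv2.imwrite("pics/b.png",np.hstack([cv2.resize(p["color"][150:250,240:370],None,fx=3,fy=4),cv2.resize(q["color"][150:250,230:360],None,fx=3,fy=4)]))
E
```

```text
[0.49179303 0.14670737 0.06244965] [-5.03620144  2.11057579  6.60109526] 6.6
scene 0.84 [316.6 204.3] [0.56599058 0.07127428 0.079     ] -77.75009988280847 0.05651242297898966
top 0.65 [306.2 194. ] [0.56816565 0.0759024  0.079     ] -74.35951487484488 0.052543154644727884
```

View pics/b.png

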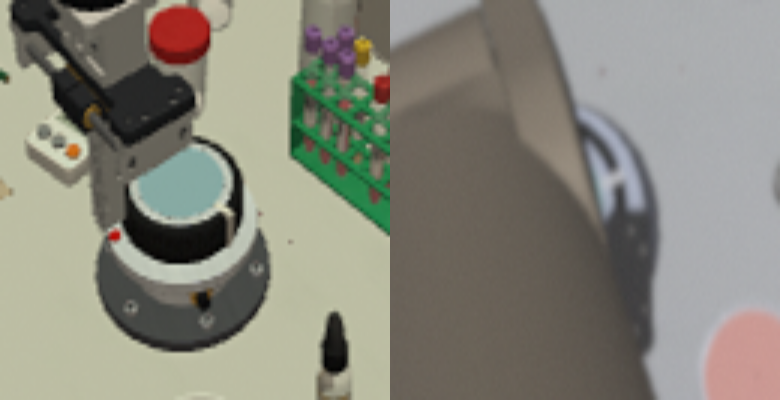

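The line moved from bearing 191° to about 284° (scene 316,204), so the ring rolls without slipping. I'll continue, rising slightly with the ring to relieve the vertical force.

```bash
sed -i 's/ 0 0 0 0 0")/ -0.001 0 0 0 0")/' plan.py; python3 - <<'E'
from plan import *
P=dict(ax=(.554,.1265),hx=.009,hy=.0138,pen=.003)
rows((.4934,.147),.084,20,.006,P)
E
```

```text
0.004 -0.060 -0.001 0 0 0 0;-0.000 -0.060 -0.001 0 0 0 0;-0.000 -0.060 -0.001 0 0 0 0;-0.000 -0.060 -0.001 0 0 0 0;-0.000 -0.060 -0.001 0 0 0 0;-0.000 -0.060 -0.001 0 0 0 0;-0.006 -0.060 -0.001 0 0 0 0;-0.012 -0.059 -0.001 0 0 0 0;-0.019 -0.056 -0.001 0 0 0 0;-0.025 -0.055 -0.001 0 0 0 0;-0.032 -0.051 -0.001 0 0 0 0;-0.037 -0.047 -0.001 0 0 0 0;-0.042 -0.042 -0.001 0 0 0 0;-0.047 -0.038 -0.001 0 0 0 0;-0.051 -0.032 -0.001 0 0 0 0;-0.054 -0.025 -0.001 0 0 0 0;-0.057 -0.019 -0.001 0 0 0 0;-0.059 -0.013 -0.001 0 0 0 0;-0.059 -0.006 -0.001 0 0 0 0;-0.060 0.000 -0.001 0 0 0 0
cmd [0.549  0.0607] s 0.20400000000000001 ang 270.0 roll deg 126.2
```

>>> {"op": "arm_command", "data": {"moves": "0.004 -0.060 -0.001 0 0 0 0;0 -0.060 -0.001 0 0 0 0;0 -0.060 -0.001 0 0 0 0;0 -0.060 -0.001 0 0 0 0;0 -0.060 -0.001 0 0 0 0;0 -0.060 -0.001 0 0 0 0;-0.006 -0.060 -0.001 0 0 0 0;-0.012 -0.059 -0.001 0 0 0 0;-0.019 -0.056 -0.001 0 0 0 0;-0.025 -0.055 -0.001 0 0 0 0"}}

```text
time_s: 7.8
position: [0.499, 0.0876, 0.0635]
tcp_rot: [-0.0, 1.0, -0.0, 0.0]
ft_force: [-0.9, 0.1, 0.6]
opening: 0.007
finger_force: 0.6
```

>>> {"op": "arm_command", "data": {"moves": "-0.032 -0.051 -0.001 0 0 0 0;-0.037 -0.047 -0.001 0 0 0 0;-0.042 -0.042 -0.001 0 0 0 0;-0.047 -0.038 -0.001 0 0 0 0;-0.051 -0.032 -0.001 0 0 0 0;-0.054 -0.025 -0.001 0 0 0 0;-0.057 -0.019 -0.001 0 0 0 0;-0.059 -0.013 -0.001 0 0 0 0;-0.059 -0.006 -0.001 0 0 0 0;-0.060 0.000 -0.001 0 0 0 0"}}

```text
time_s: 8.8
position: [0.5491, 0.0605, 0.0644]
tcp_rot: [-0.0, 1.0, -0.0, -0.0]
ft_force: [-1.2, -5.1, 0.1]
opening: 0.005
finger_force: 2.3
```

```bash
cat > look.py <<'E'
from h import *
s=r.sense();print(s["position"],s["ft_force"],s["time_s"])
for n in("scene","top"):
    x=snapshot(n)
    for l in landmark_of(x,"white_line"):
        w=atz(x,l["uv"],.081);print(n,round(l["score"],2),np.round(l["uv"],1),np.degrees(np.arctan2(w[1]-.1265,w[0]-.554)),np.hypot(w[1]-.1265,w[0]-.554))
E
python3 look.py; python3 - <<'E'
from plan import *
P=dict(ax=(.554,.1265),hx=.009,hy=.0138,pen=.003)
rows((.549,.0607),.204,20,.006,P)
E
```

```text
[0.54905039 0.06051627 0.06444204] [-1.24397895 -5.07799158  0.08617653] 8.8
scene 0.7 [309. 184.] 27.20525484799203 0.053571309498386614
top 0.76 [267.7 181. ] 35.53482283382611 0.05806502202957719
-0.060 0.000 -0.001 0 0 0 0;-0.060 0.000 -0.001 0 0 0 0;-0.060 0.002 -0.001 0 0 0 0;-0.060 0.008 -0.001 0 0 0 0;-0.058 0.015 -0.001 0 0 0 0;-0.056 0.021 -0.001 0 0 0 0;-0.053 0.028 -0.001 0 0 0 0;-0.050 0.033 -0.001 0 0 0 0;-0.045 0.040 -0.001 0 0 0 0;-0.041 0.044 -0.001 0 0 0 0;-0.035 0.048 -0.001 0 0 0 0;-0.029 0.053 -0.001 0 0 0 0;-0.023 0.055 -0.001 0 0 0 0;-0.017 0.058 -0.001 0 0 0 0;-0.010 0.059 -0.001 0 0 0 0;-0.003 0.060 -0.001 0 0 0 0;-0.000 0.060 -0.001 0 0 0 0;-0.000 0.060 -0.001 0 0 0 0;-0.000 0.060 -0.001 0 0 0 0;-0.000 0.060 -0.001 0 0 0 0
cmd [0.615  0.1371] s 0.32399999999999995 ang 360.0 roll deg 126.2
```

>>> {"op": "arm_command", "data": {"moves": "-0.060 0.010 -0.001 0 0 0 0;-0.060 0.000 -0.001 0 0 0 0;-0.060 0.002 0 0 0 0 0;-0.060 0.008 -0.001 0 0 0 0;-0.058 0.015 0 0 0 0 0;-0.056 0.021 -0.001 0 0 0 0;-0.052 0.028 0 0 0 0 0;-0.049 0.033 -0.001 0 0 0 0;-0.044 0.039 0 0 0 0 0;-0.040 0.043 -0.001 0 0 0 0"}}

```text
time_s: 10.0
position: [0.6043, 0.0796, 0.0656]
tcp_rot: [0.0, 1.0, -0.001, 0.002]
ft_force: [8.1, -9.7, -0.3]
opening: 0.005
finger_force: 6.3
```

>>> {"op": "arm_command", "data": {"moves": "-0.034 0.047 0 0 0 0 0;-0.028 0.052 -0.001 0 0 0 0;-0.022 0.054 0 0 0 0 0;-0.016 0.057 -0.001 0 0 0 0;-0.009 0.058 0 0 0 0 0;-0.003 0.059 -0.001 0 0 0 0;0 0.060 0 0 0 0 0;0 0.060 -0.001 0 0 0 0;0 0.060 0 0 0 0 0;0 0.060 -0.001 0 0 0 0"}}

```text
time_s: 11.0
position: [0.6186, 0.1386, 0.0672]
tcp_rot: [-0.0, 1.0, 0.001, 0.005]
ft_force: [23.8, 0.5, -6.2]
opening: 0.005
finger_force: 11.4
```

```bash
python3 look.py; python3 - <<'E'
from plan import *
# cmd after the two calls
import numpy as np
x=.549+.1*sum([.06]*4+[.058,.056,.052,.049,.044,.040,.034,.028,.022,.016,.009,.003])
y=.0607+.1*sum([.01,0,.002,.008,.015,.021,.028,.033,.039,.043,.047,.052,.054,.057,.058,.059]+[.06]*4)
print(x,y)
P=dict(ax=(.554,.1265),hx=.009,hy=.0138,pen=.004)
import scipy.optimize as so
s=so.minimize_scalar(lambda s:np.hypot(*(pt(s,**P)[0]-[x,y])),bounds=(.28,.36),method='bounded').x
print(s);rows((x,y),s,20,.006,P)
E
```

```text
[0.61862997 0.13864819 0.06724817] [23.80611132  0.47501091 -6.20929552] 11.0
scene 0.8 [281.  201.8] 172.45793321873813 0.05633954824635242
0.6141000000000001 0.1373
0.3195306453314757
0.002 0.060 -0.001 0 0 0 0;0.007 0.060 -0.001 0 0 0 0;0.014 0.058 -0.001 0 0 0 0;0.021 0.056 -0.001 0 0 0 0;0.027 0.054 -0.001 0 0 0 0;0.033 0.049 -0.001 0 0 0 0;0.039 0.046 -0.001 0 0 0 0;0.044 0.041 -0.001 0 0 0 0;0.048 0.035 -0.001 0 0 0 0;0.053 0.030 -0.001 0 0 0 0;0.055 0.023 -0.001 0 0 0 0;0.058 0.016 -0.001 0 0 0 0;0.059 0.009 -0.001 0 0 0 0;0.060 0.003 -0.001 0 0 0 0;0.060 0.000 -0.001 0 0 0 0;0.060 0.000 -0.001 0 0 0 0;0.060 -0.000 -0.001 0 0 0 0;0.060 -0.005 -0.001 0 0 0 0;0.059 -0.011 -0.001 0 0 0 0;0.057 -0.019 -0.001 0 0 0 0
cmd [0.5265 0.1878] s 0.4395306453314757 ang 111.2 roll deg 126.2
```

The force is high on the far side, so the true axis lies about 2.5 mm further in +x. I'll correct for that. The line has just passed the dot for the first time, with the ring at about 370°.

```bash
sed -i 's/\.554/.5565/g' look.py; sed -i 's/ -0.001 0 0 0 0")/ 0 0 0 0 0")/' plan.py; python3 - <<'E'
from plan import *
P=dict(ax=(.5565,.1265),hx=.009,hy=.0138,pen=.003)
import scipy.optimize as so
x,y=.6141,.1373
s=so.minimize_scalar(lambda s:np.hypot(*(pt(s,**P)[0]-[x,y])),bounds=(.28,.36),method='bounded').x
print(s,sum([]));rows((x,y),s,20,.006,P)
E
```

```text
0.3242437610222263 0
-0.033 0.060 0 0 0 0 0;0.007 0.060 0 0 0 0 0;0.013 0.058 0 0 0 0 0;0.021 0.056 0 0 0 0 0;0.027 0.054 0 0 0 0 0;0.032 0.050 0 0 0 0 0;0.039 0.046 0 0 0 0 0;0.043 0.042 0 0 0 0 0;0.048 0.036 0 0 0 0 0;0.051 0.031 0 0 0 0 0;0.055 0.024 0 0 0 0 0;0.057 0.018 0 0 0 0 0;0.059 0.011 0 0 0 0 0;0.060 0.004 0 0 0 0 0;0.060 0.000 0 0 0 0 0;0.060 0.000 0 0 0 0 0;0.060 0.000 0 0 0 0 0;0.060 -0.003 0 0 0 0 0;0.059 -0.009 0 0 0 0 0;0.058 -0.017 0 0 0 0 0
cmd [0.5305 0.1894] s 0.4442437610222263 ang 109.1 roll deg 126.2
```

>>> {"op": "arm_command", "data": {"moves": "-0.033 0.060 0 0 0 0 0;0.007 0.060 0 0 0 0 0;0.013 0.058 0 0 0 0 0;0.021 0.056 0 0 0 0 0;0.027 0.054 0 0 0 0 0;0.032 0.050 0 0 0 0 0;0.039 0.046 0 0 0 0 0;0.043 0.042 0 0 0 0 0;0.048 0.036 0 0 0 0 0;0.051 0.031 0 0 0 0 0"}}

```text
time_s: 12.2
position: [0.589, 0.1886, 0.066]
tcp_rot: [-0.001, 1.0, 0.001, 0.001]
ft_force: [3.2, 3.8, 1.4]
opening: 0.006
finger_force: 2.4
```

>>> {"op": "arm_command", "data": {"moves": "0.055 0.024 0 0 0 0 0;0.057 0.018 0 0 0 0 0;0.059 0.011 0 0 0 0 0;0.060 0.004 0 0 0 0 0;0.060 0.000 0 0 0 0 0;0.060 0.000 0 0 0 0 0;0.060 0.000 0 0 0 0 0;0.060 -0.003 0 0 0 0 0;0.059 -0.009 0 0 0 0 0;0.058 -0.017 0 0 0 0 0"}}

```text
time_s: 13.2
position: [0.5294, 0.1916, 0.066]
tcp_rot: [-0.001, 1.0, 0.001, 0.0]
ft_force: [-1.1, 5.8, 3.7]
opening: 0.004
finger_force: 3.3
```

```bash
python3 look.py; python3 - <<'E'
from plan import *
P=dict(ax=(.5565,.1265),hx=.009,hy=.0138,pen=.003)
rows((.5305,.1894),.4442437610222263,20,.006,P)
E
```

```text
[0.52943898 0.19162185 0.06595357] [-1.13274451  5.8107976   3.71198736] 13.2
scene 0.78 [323.4 197.1] -47.912314447725365 0.060110882415148836
top 0.93 [298.7 181.5] -40.94730580904182 0.05357866305406007
0.055 -0.022 0 0 0 0 0;0.053 -0.029 0 0 0 0 0;0.049 -0.035 0 0 0 0 0;0.044 -0.041 0 0 0 0 0;0.040 -0.045 0 0 0 0 0;0.034 -0.049 0 0 0 0 0;0.028 -0.053 0 0 0 0 0;0.021 -0.056 0 0 0 0 0;0.016 -0.058 0 0 0 0 0;0.008 -0.059 0 0 0 0 0;0.002 -0.060 0 0 0 0 0;0.000 -0.060 0 0 0 0 0;0.000 -0.060 0 0 0 0 0;0.000 -0.060 0 0 0 0 0;0.000 -0.060 0 0 0 0 0;-0.002 -0.060 0 0 0 0 0;-0.008 -0.060 0 0 0 0 0;-0.015 -0.058 0 0 0 0 0;-0.021 -0.056 0 0 0 0 0;-0.028 -0.053 0 0 0 0 0
cmd [0.5029 0.086 ] s 0.5642437610222263 ang 210.9 roll deg 126.2
```

>>> {"op": "arm_command", "data": {"moves": "0.055 -0.022 -0.001 0 0 0 0;0.053 -0.029 -0.001 0 0 0 0;0.049 -0.035 -0.001 0 0 0 0;0.044 -0.041 -0.001 0 0 0 0;0.040 -0.045 -0.001 0 0 0 0;0.034 -0.049 -0.001 0 0 0 0;0.028 -0.053 -0.001 0 0 0 0;0.021 -0.056 0 0 0 0 0;0.016 -0.058 0 0 0 0 0;0.008 -0.059 0 0 0 0 0"}}

```text
time_s: 14.4
position: [0.492, 0.1455, 0.0658]
tcp_rot: [-0.001, 1.0, -0.0, -0.003]
ft_force: [-13.8, 4.4, 8.4]
opening: 0.002
finger_force: 7.4
```

>>> {"op": "arm_command", "data": {"moves": "0.002 -0.060 0 0 0 0 0;0.000 -0.060 -0.001 0 0 0 0;0.000 -0.060 0 0 0 0 0;0.000 -0.060 -0.001 0 0 0 0;0.000 -0.060 0 0 0 0 0;-0.002 -0.060 -0.001 0 0 0 0;-0.008 -0.060 0 0 0 0 0;-0.015 -0.058 -0.001 0 0 0 0;-0.021 -0.056 0 0 0 0 0;-0.028 -0.053 -0.001 0 0 0 0"}}

```text
time_s: 15.4
position: [0.5006, 0.0858, 0.0664]
tcp_rot: [-0.001, 1.0, -0.0, -0.002]
ft_force: [-5.2, -2.6, 2.0]
opening: 0.006
finger_force: 2.8
```

```bash
python3 look.py; python3 - <<'E'
from plan import *
P=dict(ax=(.5565,.1265),hx=.009,hy=.0138,pen=.003)
rows((.5029,.086),.5642437610222263,12,.006,P)
E
```

```text
[0.50061128 0.08577725 0.06639222] [-5.23935769 -2.62685123  2.01363479] 15.4
scene 0.6 [258.4 187.8] 127.59307972923317 0.11934825726997525
scene 0.56 [284.9 190.2] 118.19952330408945 0.04754945619739547
-0.033 -0.050 0 0 0 0 0;-0.040 -0.045 0 0 0 0 0;-0.044 -0.041 0 0 0 0 0;-0.048 -0.035 0 0 0 0 0;-0.053 -0.029 0 0 0 0 0;-0.055 -0.023 0 0 0 0 0;-0.058 -0.017 0 0 0 0 0;-0.059 -0.010 0 0 0 0 0;-0.060 -0.003 0 0 0 0 0;-0.060 0.000 0 0 0 0 0;-0.060 0.000 0 0 0 0 0;-0.060 0.000 0 0 0 0 0
cmd [0.5659 0.0607] s 0.6362437610222262 ang 270.4 roll deg 75.7
```

>>> {"op": "arm_command", "data": {"moves": "-0.033 -0.050 0 0 0 0 0;-0.040 -0.045 0 0 0 0 0;-0.044 -0.041 0 0 0 0 0;-0.048 -0.035 0 0 0 0 0;-0.053 -0.029 0 0 0 0 0;-0.055 -0.023 0 0 0 0 0;-0.058 -0.017 0 0 0 0 0"}}

```text
time_s: 16.3
position: [0.5357, 0.0617, 0.0667]
tcp_rot: [-0.0, 1.0, -0.0, -0.0]
ft_force: [-1.8, -4.4, 1.0]
opening: 0.004
finger_force: 2.2
```

```bash
cat >> look.py <<'E'
import sys
p=snapshot("scene");q=snapshot("top")
cv2.imwrite(sys.argv[1],np.hstack([cv2.resize(x["color"][a:a+75,b:b+85],None,fx=4.6,fy=6,interpolation=2) for x,a,b in((p,170,255),(q,170,245))]))
for n,x in(("scene",p),("top",q)):
    for l in landmark_of(x,"dot"):w=atz(x,l["uv"],.051);print("dot",n,l["score"],w,np.degrees(np.arctan2(w[1]-.1265,w[0]-.5565)))
E
python3 look.py pics/c.png
```

```text
[0.53572475 0.06170623 0.06673741] [-1.79381515 -4.36871418  0.9560248 ] 16.3
scene 0.78 [281.9 199.9] 166.54355406153496 0.05357880373112006
top 0.51 [277.7 226.5] 166.32822915279132 0.060061924308356114
dot scene 0.66 [0.49556281 0.15288178 0.051     ] 156.59057221736524
```

View pics/c.png

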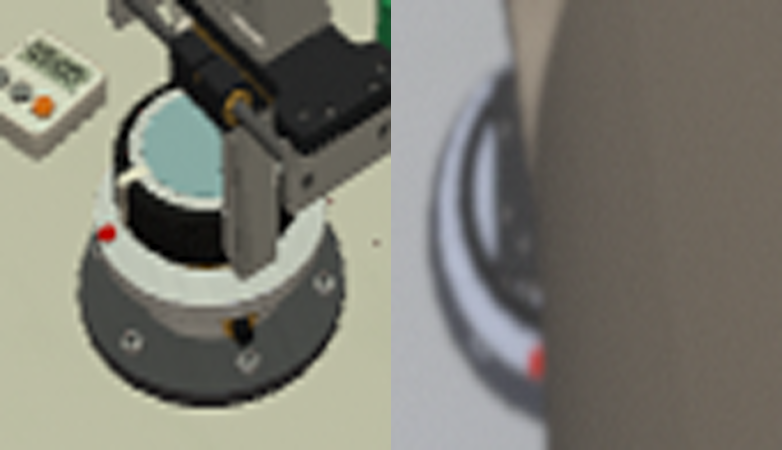

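The line is near the dot in the scene view, with the line end at about crop (120,181) and the dot at (107,233). The arm hides the line from above, so I'll retract for a clear look.

>>> {"op": "arm_command", "data": {"moves": "0 -0.1 0 0 0 0 0;0 -0.1 0 0 0 0 0;0 0 -0.25 0 0 0 0;0 0 -0.4 0 0 0 0;0 0 -0.4 0 0 0 0;0 0 -0.25 0 0 0 0;0.145 0.4 0 0 0 0 0;0.145 0.4 0 0 0 0 0;0.145 0.4 0 0 0 0 0;0.145 0.4 0 0 0 0 0;0.145 0.4 0 0 0 0 0;0.145 0.4 0 0 0 0 0;0.145 0.4 0 0 0 0 0;0.145 0.4 0 0 0 0 0;0.145 0.4 0 0 0 0 0;0 0 0 0 0 0 0"}}

```text
time_s: 18.3
position: [0.4019, 0.4072, 0.1966]
tcp_rot: [-0.004, 1.0, 0.001, -0.001]
ft_force: [1.2, -0.4, -0.3]
opening: 0.005
finger_force: 0.0
```

```bash
python3 look.py pics/d.png; python3 - <<'E'
from h import *
np.set_printoptions(precision=4,suppress=True)
A=np.array([.5565,.1265])
P=[snapshot("scene"),snapshot("top")]
for p in P:
    for q,z in(("white_line",.084),("dot",.051),("ring_top",.084)):
        for l in landmark_of(p,q)[:2]:
            w=atz(p,l["uv"],z);d=w[:2]-A;print(q,round(l["score"],2),np.round(l["uv"],1),w,"ang",np.degrees(np.arctan2(d[1],d[0])),np.hypot(*d))
for q in["specimen_cup","kitchen_timer","agar_dish","dropper_bottle"]:
    print(q,tri(P,[landmark_of(p,q)[0]["uv"] for p in P]))
E
```

```text
[0.40185726 0.40720554 0.19658477] [ 1.17371751 -0.36039889 -0.34727151] 18.3
scene 0.74 [281.6 202.1] 174.6427849537224 0.058073316277235866
scene 0.57 [300.1 175.8] 55.392991592719255 0.08564478635335816
top 0.73 [279.6 225.8] 170.02275304252976 0.05788973314809612
dot scene 0.61 [0.49730049 0.14785903 0.051     ] 160.16068487110743
dot scene 0.5 [0.52356762 0.07065104 0.051     ] -120.52652194499693
white_line 0.95 [282.5 203.6] [0.4951 0.1223 0.084 ] ang -176.07530166448277 0.0615162852511151
dot 0.74 [276.2 207.2] [0.4948 0.1546 0.051 ] ang 155.5617545798984 0.0678096347043749
ring_top 0.94 [301.6 195.9] [0.5525 0.118  0.084 ] ang -114.95749451876208 0.009421273460692858
white_line 0.66 [278.9 225.3] [0.5002 0.1378 0.084 ] ang 168.6844950747317 0.05742247929285258
dot 0.66 [278.4 232.4] [0.4892 0.1421 0.051 ] ang 166.93718431266535 0.06904794427005884
ring_top 0.89 [284.6 198.1] [0.5599 0.1236 0.084 ] ang -39.69690963046482 0.004482336982711144
specimen_cup [0.6696 0.2869 0.004 ]
kitchen_timer [ 0.5841  0.0949 -0.1339]
agar_dish [ 0.4594 -0.0247  0.0037]
dropper_bottle [ 0.5729 -0.0608  0.0056]
```

View pics/d.png

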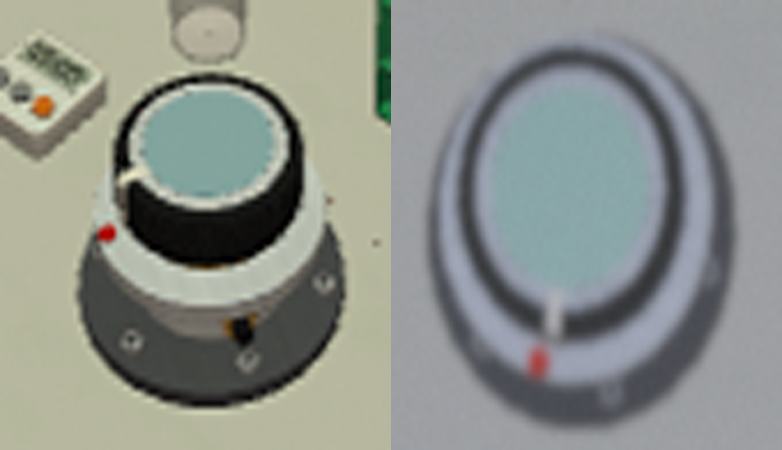

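The line nearly meets the dot in the top crop: line end (553,338), dot (540,363). I'll compute the angle offset from those features.

```bash
python3 - <<'E'
from h import *
np.set_printoptions(precision=4,suppress=True)
for n in("scene","top"):
    p=snapshot(n);im=p["color"];h=cv2.cvtColor(im,cv2.COLOR_BGR2HSV).astype(int);H,S,V=h[...,0],h[...,1],h[...,2]
    a,b=170,245
    W=np.zeros(H.shape,bool);W[a:a+75,b:b+85]=1
    W2=W.copy(); W2[:,:273]=0;W2[:200]=0;W2[240:]=0;W2[:,283:]=0
    B=im.astype(float);red=np.clip(B[...,2]-B[...,1]-25,0,None)*W2
    yy,xx=np.mgrid[:400,:640];D=((red*xx).sum()/red.sum(),(red*yy).sum()/red.sum())
    g=((H>75)&(H<105)&(S>35)&W).astype(np.uint8)
    c=max(cv2.findContours(g,0,1)[0],key=cv2.contourArea);e=cv2.fitEllipse(cv2.convexHull(c))
    C=atz(p,e[0],.084);d=atz(p,D,.051)
    f=lambda w:np.degrees(np.arctan2(w[1]-C[1],w[0]-C[0]))%360
    print(n,"glass",np.round(e[0],1),C,"dot",np.round(D,1),d,f(d),np.hypot(*(d-C)[:2]))
    # unwrap band of ring's top, radius 45..53
    for rad in(.042,.046,.050,.053):
        t=np.radians(np.arange(120,221,1.));pts=C+np.stack([rad*np.cos(t),rad*np.sin(t),0*t],1)
        X=(pts-np.array(p["position"]))@R.from_quat(p["orientation"]).as_matrix()
        uv=np.stack([X[:,0],-X[:,1],-X[:,2]],1)@np.array(p["camera_matrix"]).T;uv=uv[:,:2]/uv[:,2:]
        v=cv2.remap(im.mean(2).astype(np.float32),uv[:,:1].astype(np.float32),uv[:,1:].astype(np.float32),1).ravel()
        w=np.clip(v-np.median(v)-.3*(v.max()-np.median(v)),0,None);print("  r",rad,"line ang",(w*np.degrees(t)).sum()/w.sum(),np.degrees(t[v.argmax()]),v.max(),np.median(v))
E
```

```text
scene glass [299.8 193.5] [0.5548 0.1291 0.084 ] dot [277.7 208.4] [0.4952 0.1479 0.051 ] 162.47661354855205 0.062475215700844196
  r 0.042 line ang 175.92947292957038 169.0 203.83333 182.74348
  r 0.046 line ang 169.35383670849458 169.0 197.88542 88.12565
  r 0.05 line ang 169.27888210238788 170.0 206.0918 22.403646
  r 0.053 line ang 153.84975945392185 168.0 186.22917 33.9528
top glass [283.4 200.8] [0.5539 0.1264 0.084 ] dot [276.5 230. ] [0.4949 0.1461 0.051 ] 161.5421732141485 0.062188875544891185
  r 0.042 line ang 170.55048693449618 169.0 174.79395 154.67253
  r 0.046 line ang 169.10401569514462 169.0 169.62436 103.475914
  r 0.05 line ang 169.2481043670996 170.0 165.4375 60.872395
  r 0.053 line ang 169.4633928488832 170.0 149.22916 71.92969
```

Both views put the line at 169.3° and the dot at about 162°. That is 727°, about 7° past two turns and inside the 15° tolerance. I'll check the bystanders against the first picture, then hand in.

```bash
python3 - <<'E'
from h import *
a=cv2.imread("pics/scene0.png");p=snapshot("scene")["color"]
ok=True
for n,(c,w) in dict(cup=((300,165),16),timer=((263,185),14),dish=((306,263),20),bottle=((351,241),14)).items():
    x,y=c;t=a[y-w:y+w,x-w:x+w];m=cv2.matchTemplate(p[y-w-8:y+w+8,x-w-8:x+w+8],t,cv2.TM_CCOEFF_NORMED)
    _,v,_,l=cv2.minMaxLoc(m);print(n,round(v,3),l[0]-8,l[1]-8);ok&=v>.95 and l==(8,8)
print(ok)
if ok: print(order.job_done())
E
```

```text
cup 1.0 0 0
timer 1.0 0 0
dish 0.999 0 0
bottle 0.996 0 0
True
the job is handed in; nothing more can be done
None
```

I rolled the ring to about 727° and handed the job in: the white line sits at the red dot for the second time, about 7° past two full turns and inside the 15° allowed, with the cup, timer, dish and bottle where they stood.

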